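Free the boring jig's slide and wind it back to the stop

TASK

The blank in the boring jig's vise is finished. Pull up the red T-handle of the index plunger that locks the slide and twist it a quarter turn so that it drops into its rest notch and stays retracted; then wind the slide back, away from the cutter, with the black feed knob until you feel it meet the yellow stop block, without ramming it, and leave it there. Move the slide only by its feed knob (do not push the saddle or the vise), leave the plunger parked, and leave everything else on the bench where it is.

Things in the scene. Friction and masses are not known exactly. Their poses are not given: they have to be found in the camera images.
- jig: Horizontal boring jig bolted to the bench. Origin: underside, under the centre of the bed; its x points away from the robot at yaw 0, its y along the slide towards the blue motor with the cutter. In this frame (mm): base plate x -125..100, y -200..235, 12 thick; vise top at z 109, motor axis at x 32, z 95, clamp top z 137, motor y 104..332; index plunger axis at x -80, y 120; feed knob axis at x -80, y 0 when the slide is at its station.
- plunger (a joint): Lift of the sprung index plunger, m. 0 = pin down in the slide's index bar, locking it; 0.017 = hard upper stop. Spring plus weight: about 10 N at the bottom, 16 N at 0.014. Its cross pin must be lifted above 0.0125 to turn over the crown of the collar; sitting in the rest notch it reads about 0.009; at about 0.012 it only balances on the crown, not parked.
- tee (a joint): Turn of the T-handle about the vertical, rad, counter-clockwise from above positive. 0 = cross pin in its deep slot. Rest notches are at +1.57 and -1.57; either will do. The rounded notch edges draw the pin in from about 0.15 rad off. Range +-2.3. It turns only while lifted.
- tee_grip (a point): Centre of the red T-handle's bar: 64 mm long along this point's x, 13 wide (y), 16 high, 124 mm over the bench when down, rising with the plunger. The steel collar below it (square, 26 mm over all) ends 32 mm under this point when down. With tee = 0 the bar may stand up to 0.6 rad either way from the jig's x.
- carriage (a joint): Travel of the slide, m. 0 = at its station; grows as it goes along the jig's -y, away from the cutter. The stop block halts it somewhere from 0.036 to 0.056. Friction holds it where it is left. The pin of the plunger blocks it unless retracted.
- feed_knob (a joint): Turn of the feed knob, rad, counter-clockwise from above positive; geared to the slide by a rack: 1 rad counter-clockwise moves slide and knob together 15 mm along the jig's -y. Needs about 0.15 N m, more when the saddle meets the stop block: 0.18 N m per mm of buffer stroke (0.067 rad), then suddenly much more.
- knob_grip (a point): On the axis of the black round feed knob, at grip height, 90 mm over the bench. Knob 52 mm in diameter, 79 to 100 mm over the bench at full width, top at 104, vertical axis, on a 30 mm boss (top at 72) on the saddle plate (top at 58). It travels with the slide. The vise's base (top at 68) is 61 mm and its jaw 74 mm from the axis along the jig's x.
- saddle: Grey saddle plate with the blue vise, the blank and the index bar: everything on the slide but the feed knob. Origin and axes as the jig's, moving with the slide.
- saddle_end (a point): Middle of the saddle plate's end face that meets the stop block (it looks to -y), 50 mm over the bench; axes as the jig's.
- stop_face (a point): Middle of the free face of the yellow stop block's buffer, looking at the saddle, 50 mm over the bench; axes as the jig's. Its position along the bed differs each time. The gap is the y of saddle_end in this frame; 0 = touching, negative = buffer pressed in.
- hammer: Hammer lying at the right. Leave it.
- screwdriver: Screwdriver lying at the left. Leave it.
- chip_brush: Brush lying before the jig. Leave it.
- hex_keys: Black folding hex key set, 115 mm long, 23 high, before the jig. Leave it.
- spray_can: Spray can, 165 mm tall, at the right. Leave it.
- tape_roll: Roll of tape, 100 mm across, lying at the right. Leave it.
- glue_jar: Amber jar, 85 mm tall, at the right. Leave it.
- oak_blank: Wooden blank, 95 mm long, lying off the right end of the jig. Leave it.
- stop_dog: Yellow stop block clamped across the bed, with a sprung black rubber-faced buffer, 40 mm wide, on its face; 32 mm long along y, top 66 mm over the bench; origin on the bed (z 40), under the free buffer face. The buffer takes 12 N per mm, 4 mm of stroke, then it is solid; pressing it with over 60 N counts as ramming.

How it is judged (in metres and radians):
On the way, in this order (a step that is already met when the one before it is completed fails the run):
1. the plunger is pulled up and rests in its notch (handle a quarter turn round, 8 to 10.8 mm up) while the slide is still at its station (value of joint plunger between 0.008 and 0.0108 m and (value of joint tee between 1.35 and 1.8 rad or value of joint tee between -1.8 and -1.35 rad) and value of joint carriage below 0.004 m), for 0.3 s.
2. the saddle has been wound into touch with the stop block (over 3 N, gap under 2.5 mm) (contact force between saddle and stop_dog above 3 N and y of saddle_end in the frame of stop_face below 0.0025 m), for 0.05 s.
At the end, for the whole second after the job is handed in: Slide within 2.5 mm of the stop block and at rest; plunger parked in its rest notch: lifted 8 to 10.8 mm, handle turned 1.35 to 1.8 rad either way from its locked direction (y of saddle_end in the frame of stop_face below 0.0025 m and value of joint plunger between 0.008 and 0.0108 m and (value of joint tee between 1.35 and 1.8 rad or value of joint tee between -1.8 and -1.35 rad) and velocity of joint carriage between -0.003 and 0.003 m/s); the robot touches nothing.
It fails at once if the saddle or the vise on it is pushed by the robot with more than 8 N (the slide is moved by its feed knob only) (contact force between any of the fingers, the arm and saddle above 8 N).
It fails at once if something else on the bench is moved by more than 30 mm (distance of any of hammer, screwdriver, chip_brush, hex_keys, spray_can, tape_roll, glue_jar, oak_blank from where it was at the start of the episode above 0.03 m).
It fails at once if the stop block is rammed (pressed by the saddle with over 60 N) (contact force between saddle and stop_dog above 60 N).
It also fails if it takes over 72 s, if anything falls off the work surface, if the arm or the gripper's body presses on something with over 40 N, if the wrist force passes 120 N, or if a joint passes its speed limit or range.

ROBOT

A 6-joint arm with a two-finger parallel gripper is mounted at the origin on the work surface. World frame = base frame: x ahead of the robot, y to its left, z up, the work surface at z = 0. Lengths are in mm, angles in rad, forces in N, time in s.
With the tool pointing down it reaches from about 300 to 750 mm from the base axis. Payload 8.5 kg.
Tool frame: the origin (TCP) lies on the centre line of the jaws, within the pads' length; the fingertips stand 22 mm ahead of it and the grasp point (between the pads) lies 3 mm ahead of it; z points along the fingers, y is the line along which they close (so a half turn about z gives the same grasp; the last joint's range is limited). The gripper opens to 88 mm and grips with 3 to 60 N. Pads are 18 mm wide; open, the fingers measure 123 mm over their backs; the gripper's body (75 mm by 187 mm) begins 45 mm behind the grasp point.
Start: joints at [1.029, 0.381, 1.297, -0, 1.464, -0.215], TCP at [176.549, 520.875, 260.748] pointing down, gripper open.
Joint ranges: [-3.11, 3.11], [-0.89, 2.33], [0.22, 2.48], [-1.42, 4.56], [0.17, 2.85], [-2.88, 2.88]. Speed limits (rad/s): [2.39, 2.39, 3.14, 3.14, 3.14, 3.14].

INTERFACE

Orientations are given as a rotation vector (axis times angle).
In Python, from station import sense, snapshot, get_calibration, close_job gives the robot as it stands. The module is installed in compiled form; this text tells all that it offers.
- The arm moves only by the tool move_arm, never from a script. Its argument "moves" is text: rows parted by semicolons, each of 7 numbers parted by spaces: the turn, a rotation vector about the world's x, y, z each as a share of 1.5 rad, from -1 to 1, then the shift along the world's x, y, z each as a share of 0.05 m, from -1 to 1, then the gripper command: -1 is shut, 1 is fully open, values between are in proportion. In form: wx wy wz x y z grip; .... A call has 1 to 12 rows; each row shifts and turns the commanded pose from where the row before left it; what a row does not reach is not made up. A row lasts 1/8 s, in which the tool goes at most 62.5 mm and 10.7 degrees, less where a joint would pass 70% of its speed; a pose out of reach is approached as far as the arm can. A call with a number of a shift or a turn outside -1 to 1 is refused whole. A call with a gripper value outside its range is refused whole. The fingers move at their own pace and stop on an object; the grip force is fixed at half the most. Time passes only in rows, so rows that do not move let the fingers close. It gives the time, the measured TCP pose, the force, the opening and the grip force at its end, in the units of the state.
- sense(): the state, without advancing time (a new reading comes with each control period).
- snapshot(name): name is "side" or "top" or "wrist"; returns (picture, depth): 400x640x3 uint8, red, green, blue; 400x640 float32, mm along the optical axis (not along the pixel's ray), 0 where there is no reading.
- get_calibration(name): a dict with "fx", "fy", "cx", "cy" (pixels), "rvec" (rotation vector, rad) and "tvec" (3), from world to camera coordinates, as OpenCV has them. Camera axes: x right, y down, z forward; pixel columns grow to the right and rows downward; lengths in mm; the calibration is good to about 2 mm. A picture is of the moment at which its call begins: read the wrist's pose just before it. get_calibration takes no time and is no camera call; for the wrist camera it gives the pose at the moment of the call.
- close_job(): hands the job in; it is judged then, once.
The state is a dict: "t": time; "joint_positions": joint angles; "joint_velocities": joint speeds; "joint_torque": joint torques, N m; "position": TCP position; "tool_rot": TCP orientation; "contact_force": force on the tool from outside, world axes, zero at the start; "ft_torque": the same for the moment, N m; "grip_width": opening from 0.0 (shut) to 1.0 (fully open); "grasp_force": force on a finger pad.
Only numpy, scipy, OpenCV 4.12 (cv2) and the standard library are available. Lean on these libraries where they do the work, as an engineer would, in place of code of your own. Each camera call takes 0.05 s, during which the arm holds its last target. There are 200 camera calls.

## Working session

There is one attempt and no reset: what is moved stays moved. The work goes in short steps, Python scripts to look and compute and a tool call to move; the robot and the scene stay as the last step left them, time stands still between calls to the robot, and variables do not carry over. Pictures are saved under pics/ and viewed, at most 10 in all, crops included, and the job is handed in when it is done.

Besides the shell and the picture viewer there is one more tool, called after "Request:" as name(argument=value, ...) on one line, values as JSON. move_arm: Moves the arm, as the interface text tells. Shift numbers are shares of 0.05 m and turn numbers shares of 1.5 rad, none past 1 either way. Its arguments: {"type":"object","properties":{"moves":{"type":"string"}},"required":["moves"]}

```bash
mkdir -p pics
cat > h.py <<'E'
import numpy as np, cv2
from station import sense, snapshot, get_calibration
def cam(n):
    c=get_calibration(n); K=np.array([[c['fx'],0,c['cx']],[0,c['fy'],c['cy']],[0,0,1.]])
    R=cv2.Rodrigues(np.array(c['rvec'],float))[0]; return K,R,np.array(c['tvec'],float).ravel()
def ray(C,uv,z):
    K,R,t=C; d=R.T@np.linalg.inv(K)@np.array([uv[0],uv[1],1.]); o=-R.T@t
    return o+d*(z-o[2])/d[2]
def cloud(C,D):
    K,R,t=C; v,u=np.indices(D.shape); p=np.stack([(u-K[0,2])/K[0,0]*D,(v-K[1,2])/K[1,1]*D,D],-1)
    return (p-t)@R
def save(n,im): cv2.imwrite('pics/'+n+'.png',im[:,:,::-1])
E
python3 - <<'E'
from h import *
s=sense();print({k:np.round(v,3) for k,v in s.items()})
for n in('top','side'):
    C=cam(n);im,D=snapshot(n);np.savez(n+'.npz',im=im,D=D);save(n+'0',im)
    print(n,'cam pos',-C[1].T@C[2],C[0][0,0])
E
```

```text
{'t': np.float64(0.0), 'joint_positions': array([ 1.029,  0.381,  1.298, -0.   ,  1.464, -0.215]), 'joint_velocities': array([ 0.   ,  0.001,  0.001,  0.001, -0.   , -0.001]), 'joint_torque': array([ 0.0000e+00, -4.3793e+01, -2.2455e+01,  7.1000e-02,  3.5000e-02,
       -0.0000e+00]), 'position': array([176.408, 520.666, 260.162]), 'tool_rot': array([-5.110e-01, -3.099e+00,  2.000e-03]), 'contact_force': array([ 0.081, -0.893, -0.08 ]), 'ft_torque': array([ 0.015, -0.01 ,  0.018]), 'grasp_force': np.float64(0.0), 'grip_width': np.float64(1.001)}
top cam pos [ 473.73928479  -23.14839985 1383.30876286] 413.9979944826475
side cam pos [ 327.385357   1127.55175779  991.01972268] 476.3255139708497
```

View pics/top0.png

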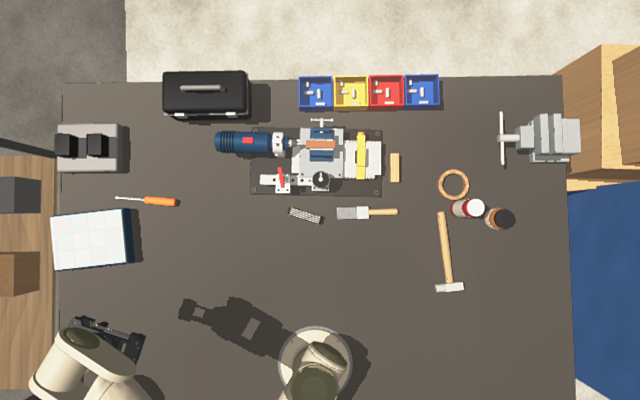

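View pics/side0.png

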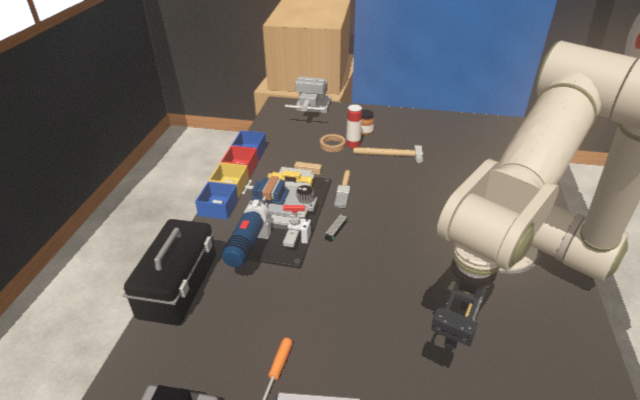

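The top view shows the jig at about (318,160): red tee at (282,178), black knob at (320,179), yellow stop at (361,155). The jig lies nearly square to the world axes.

Run:
```python
from h import *
f=np.load('top.npz');im,D=f['im'],f['D'];C=cam('top')
hsv=cv2.cvtColor(im,cv2.COLOR_RGB2HSV);P=cloud(C,D)
R=np.zeros(D.shape,bool);R[120:200,245:390]=1
H,S,V=[hsv[...,i].astype(int) for i in range(3)]
def rep(n,m,z):
    v,u=np.nonzero(m&R);k=cv2.minAreaRect(np.c_[u,v].astype(np.float32))
    print(n,len(u),k,'ray',np.round(ray(C,k[0],z),1),'P med',np.round(np.median(P[v,u],0),1))
    q=np.array([ray(C,p,z)[:2] for p in np.c_[u,v]]);w,E=np.linalg.eigh(np.cov(q.T));print('  mean',q.mean(0).round(1),'axis deg',np.degrees(np.arctan2(E[1,1],E[0,1])),'std',np.sqrt(w))
red=((H<6)|(H>174))&(S>150)&(V>90);x=red.copy();x[:,:265]=0;x[:165]=0;rep('tee',x,132)
rep('yellow',(H>20)&(H<33)&(S>150)&(V>90),66)
Rk=np.zeros_like(R);Rk[168:192,308:334]=1
rep('knob dark z>90',Rk&(P[...,2]>88)&(P[...,2]<118),104)
pl=(P[...,2]>6)&(P[...,2]<20);rep('plate',pl,12)
v,u=np.nonzero(pl&R);print('plate ext',u.min(),u.max(),v.min(),v.max())
for uv in[(u.min(),v.max()),(u.max(),v.max())]:print(ray(C,uv,12))
cv2.imwrite('pics/top_c.png',cv2.resize(im[115:205,245:395,::-1],None,fx=5,fy=5,interpolation=cv2.INTER_CUBIC))
```

```text
tee 65 ((281.0111999511719, 176.3820037841797), (19.637731552124023, 3.8975651264190674), 77.00537872314453) ray [603.5  92.8 132. ] P med [604.8  92.9 132.4]
  mean [605.2  93.1] axis deg -169.66999320015825 std [ 3.12619418 17.36539968]
yellow 18 ((357.4207763671875, 152.0336456298828), (29.61418342590332, 5.267745494842529), 78.31063079833984) ray [ 684.8 -146.6   66. ] P med [ 667.8 -146.7   59.9]
  mean [ 670.6 -148.7] axis deg -174.3722135303626 std [ 5.05979908 32.66750461]
knob dark z>90 236 ((320.5, 179.5), (17.076295852661133, 16.443843841552734), 18.43494987487793) ray [594.8 -27.  104. ] P med [595.  -27.  103.8]
  mean [594.8 -27. ] axis deg 66.65261210826469 std [13.44289232 13.59310196]
plate 3219 ((317.0, 159.5), (79.0, 144.0), 90.0) ray [670.5 -16.6  12. ] P med [621.6  51.9  12.4]
  mean [641.2   6.2] axis deg 86.08973214408744 std [ 76.1915876  146.16782361]
plate ext 245 389 120 199
[542.40122874 224.32459171  12.        ]
[ 535.24459392 -253.15851406   12.        ]
```

View pics/top_c.png

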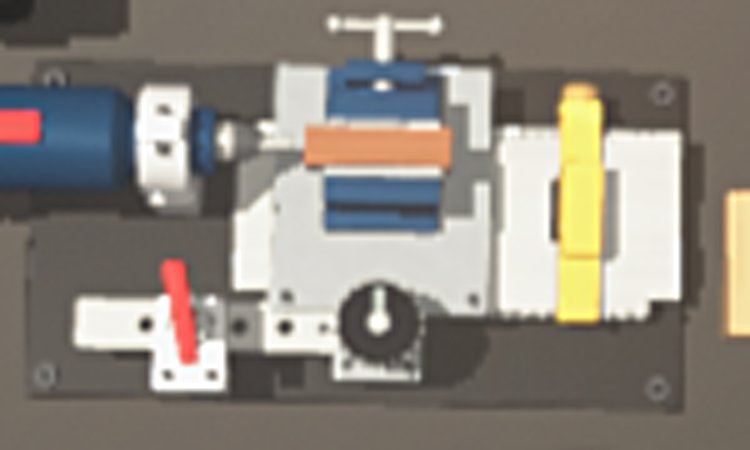

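Request:
move_arm(moves="0 0 0.028 0.7 -0.7 0 1;0 0 0.028 0.7 -0.7 0 1;0 0 0.028 0.7 -0.7 0 1;0 0 0.028 0.7 -0.7 0 1;0 0 0.028 0.7 -0.7 0 1;0 0 0.028 0.7 -0.7 0 1;0 0 0.028 0.7 -0.7 0 1;0 0 0.028 0.7 -0.7 0 1;0 0 0.028 0.7 -0.7 0 1;0 0 0.028 0.7 -0.7 0 1;0 0 0.028 0.7 -0.7 0 1;0 0 0.028 0.7 -0.7 0 1")

```text
t: 1.6
position: [597.5, 99.6, 260.4]
tool_rot: [0.28, -3.128, -0.0]
contact_force: [-0.0, -0.3, 0.2]
grip_width: 0.997
grasp_force: 0.0
```

Run:
```python
from h import *
s=sense();print(s['t'],s['position'],s['tool_rot'],s['joint_positions'])
C=cam('wrist');im,D=snapshot('wrist');np.savez('w0.npz',im=im,D=D,K=C[0],R=C[1],t=C[2]);save('w0',im)
print(-C[1].T@C[2],C[1][2])
```

```text
1.6 [597.45159233  99.56703335 260.38058318] [ 2.79899982e-01 -3.12834966e+00 -2.37237667e-04] [-3.01192389e-02  4.80549220e-01  1.13304374e+00  6.11804783e-05
  1.52875869e+00 -1.77938712e+00]
[521.89213416  85.5435847  385.04975446] [ 0.29146578  0.05197136 -0.9551684 ]
```

View pics/w0.png

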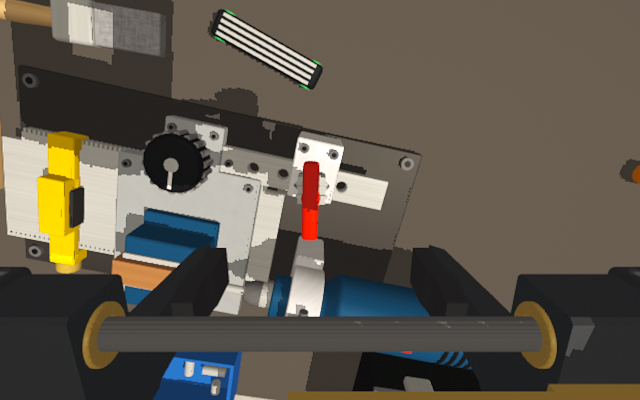

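The wrist view shows the tee bar at (311,200), running down the image; the knob top at (175,163); the yellow stop with its black buffer at (76,207); and the saddle's end edge near u=117.

Run:
```python
from h import *
f=np.load('w0.npz');im,D=f['im'],f['D'];C=(f['K'],f['R'],f['t']);P=cloud(C,D);X,Y,Z=P[...,0],P[...,1],P[...,2]
H,S,V=[cv2.cvtColor(im,cv2.COLOR_RGB2HSV)[...,i].astype(int) for i in range(3)]
def box(m,a):
    r=np.zeros_like(m);r[a[1]:a[3],a[0]:a[2]]=1;return m&r
red=box(((H<8)|(H>172))&(S>150)&(V>70)&(D>0),(290,150,335,250))
q=P[red];print('tee',len(q),np.percentile(q,[2,50,98],axis=0).round(1))
t=q[q[:,2]>128];r=cv2.minAreaRect(t[:,:2].astype(np.float32));print('top face',len(t),r)
d=t[:,:2]-t[:,:2].mean(0);w,E=np.linalg.eigh(np.cov(d.T));print('bar deg',np.degrees(np.arctan2(E[1,1],E[0,1])))
k=box((D>0)&(Z>100)&(Z<107),(135,125,220,200));r=cv2.minEnclosingCircle(P[k][:,:2].astype(np.float32));print('knob',k.sum(),r,np.median(P[k],0))
y=box((H>20)&(H<33)&(S>150)&(V>60)&(D>0),(30,120,95,280));t=P[y&(Z>62)];print('yellow top',len(t),cv2.minAreaRect(t[:,:2].astype(np.float32)),np.median(t,0))
b=box((V<50)&(D>0)&(Z>25),(66,180,90,235));print('buffer',b.sum(),np.percentile(P[b],[5,50,95],axis=0).round(1))
sp=box((D>0)&(abs(Z-58)<3)&(S<60)&(V>90),(105,130,260,310));t=P[sp];r=cv2.minAreaRect(t[:,:2].astype(np.float32));print('saddle plate',len(t),r,cv2.boxPoints(r).round(1).tolist())
pl=(D>0)&(abs(Z-12)<3)&(V<110);t=P[pl];r=cv2.minAreaRect(t[:,:2].astype(np.float32));print('plate',r)
# plate's near edge (x -125): for y bins min x
e=[(yy,t[(abs(t[:,1]-yy)<3),0].min()) for yy in range(-180,180,20) if (abs(t[:,1]-yy)<3).sum()>5];e=np.array(e);print(e.round(0).tolist())
# bounding saddle -y edge per x bin
t=P[sp];print([(x,t[abs(t[:,0]-x)<3,1].min().round(1)) for x in range(600,690,10) if (abs(t[:,0]-x)<3).any()])
t=P[y&(Z>50)];print([(x,t[abs(t[:,0]-x)<3,1].max().round(1)) for x in range(590,740,10) if (abs(t[:,0]-x)<3).any()])
```

```text
tee 1249 [[570.5  83.7 124.7]
 [599.8  92.  132.4]
 [630.3 101.  133.8]]
top face 1216 ((601.1407470703125, 92.3591079711914), (62.8074951171875, 12.888294219970703), 8.641879081726074)
bar deg -171.46733777364062
knob 2968 ((596.980712890625, -27.08094596862793), 28.031702041625977) [595.41268982 -25.77550956 104.56740975]
yellow top 1636 ((671.6588745117188, -157.28565979003906), (61.09440994262695, 30.742258071899414), 1.8809243440628052) [ 669.75043427 -156.59306906   66.62774191]
buffer 374 [[ 653.4 -141.1   48. ]
 [ 670.4 -139.9   55.8]
 [ 687.9 -138.7   62.5]]
saddle plate 8886 ((664.9306640625, -29.687049865722656), (139.99163818359375, 198.28317260742188), 87.6374282836914) [[563.0, -95.5], [761.0999755859375, -103.69999694824219], [766.9000244140625, 36.20000076293945], [568.7999877929688, 44.29999923706055]]
plate ((719.33251953125, 75.7066650390625), (685.62744140625, 476.891357421875), 79.2816390991211)
[[-180.0, 514.0], [-160.0, 514.0], [-140.0, 512.0], [-120.0, 512.0], [-100.0, 473.0], [-80.0, 473.0], [-60.0, 551.0], [-40.0, 552.0], [-20.0, 486.0], [0.0, 553.0], [20.0, 554.0], [40.0, 555.0], [60.0, 556.0], [80.0, 501.0], [100.0, 557.0], [120.0, 558.0], [140.0, 559.0], [160.0, 560.0]]
[(600, np.float64(-7.3)), (610, np.float64(-96.7)), (620, np.float64(-97.6)), (630, np.float64(-98.3)), (640, np.float64(-98.2)), (650, np.float64(-99.0)), (660, np.float64(-99.0)), (670, np.float64(-99.7)), (680, np.float64(-99.5))]
[(600, np.float64(-142.8)), (610, np.float64(-142.6)), (620, np.float64(-142.8)), (630, np.float64(-143.3)), (640, np.float64(-144.2)), (650, np.float64(-144.0)), (660, np.float64(-144.2)), (670, np.float64(-144.5)), (680, np.float64(-145.3)), (690, np.float64(-140.1)), (700, np.float64(-145.5)), (710, np.float64(-146.4)), (720, np.float64(-147.2)), (730, np.float64(-147.7))]
```

Request:
move_arm(moves="0 0 -0.02 0.07 -0.14 0 1;0 0 0 0 0 -0.7 1;0 0 0 0 0 -0.7 1;0 0 0 0 0 -0.7 1;0 0 0 0 0 -0.4 1;0 0 0 0 0 -0.17 1;0 0 0 0 0 0 -1;0 0 0 0 0 0 -1;0 0 0 0 0 0 -1;0 0 0 0 0 0 -1;0 0 0 0 0 0 -1;0 0 0 0 0 0 -1")

```text
t: 3.15
position: [600.1, 93.8, 127.3]
tool_rot: [-0.231, 3.133, -0.0]
contact_force: [-0.4, -1.6, 0.1]
grip_width: 0.344
grasp_force: 0.0
```

Request:
move_arm(moves="0 0 0 0 0 0 -1;0 0 0 0 0 0 -1;0 0 0 0 0 0 -1;0 0 0 0 0 0 -1;0 0 0 0 0 0 -1")

```text
t: 3.78
position: [600.2, 93.1, 127.3]
tool_rot: [-0.23, 3.133, -0.002]
contact_force: [1.0, -6.6, 0.1]
grip_width: 0.166
grasp_force: 30.0
```

Request:
move_arm(moves="0 0 0 0 -0.014 0 -1;0 0 0 0 0 0.1 -1;0 0 0 0 0 0.1 -1;0 0 0 0 0 0.1 -1;0 0 0 0 0 0 -1")

```text
t: 4.4
position: [599.9, 92.9, 140.7]
tool_rot: [0.231, -3.131, 0.0]
contact_force: [5.8, -3.6, -15.0]
grip_width: 0.165
grasp_force: 30.0
```

Request:
move_arm(moves="0 0 0 0.01 -0.005 0.03 -1;0 0 0 0 0 0 -1;0 0 -0.05 0 0 0 -1;0 0 -0.1 0 0 0 -1;0 0 -0.1 0 0 0 -1;0 0 -0.1 0 0 0 -1")

```text
t: 5.15
position: [600.1, 93.4, 142.4]
tool_rot: [-0.597, -3.082, -0.001]
contact_force: [3.8, -0.1, -15.8]
grip_width: 0.163
grasp_force: 30.0
```

Request:
move_arm(moves="0 0 -0.1 0 0 0 -1;0 0 -0.1 0 0 0 -1;0 0 -0.1 0 0 0 -1;0 0 -0.1 0 0 0 -1;0 0 -0.1 0 0 0 -1;0 0 -0.1 0 0 0 -1;0 0 -0.1 0 0 0 -1;0 0 0 0 0 0 -1")

```text
t: 6.15
position: [601.0, 94.0, 142.8]
tool_rot: [-2.058, -2.372, -0.003]
contact_force: [8.2, 3.6, -16.9]
grip_width: 0.165
grasp_force: 30.0
```

Run:
```python
from h import *
s=sense();print(s['ft_torque'],s['joint_positions'][5])
R=cv2.Rodrigues(s['tool_rot'])[0];print(np.degrees(np.arctan2(R[1,1],R[0,1])))
```

```text
[ 0.37570686 -1.27715689  0.01410869] -0.1823942844195425
8.11559629143783
```

Request:
move_arm(moves="0 0 0 -0.01 0 -0.06 -1;0 0 0 0 0 -0.06 -1;0 0 0 0 0 -0.04 -1;0 0 0 0 0 0 -1")

```text
t: 6.65
position: [601.1, 94.0, 136.7]
tool_rot: [2.056, 2.374, 0.006]
contact_force: [6.2, 3.6, -5.9]
grip_width: 0.165
grasp_force: 30.0
```

Request:
move_arm(moves="0 0 0 0 0 -0.02 -1;0 0 0 0 0 0 0;0 0 0 0 0 0 0;0 0 0 0 0 0 0;0 0 0 0 0 0 0;0 0 0 0 0 0.5 0.3;0 0 0 0 -0.6 0.9 1;0 0 0 0 -0.6 0.9 1;0 0 0 0 0 0 1")

```text
t: 7.78
position: [601.0, 31.1, 253.2]
tool_rot: [2.056, 2.368, 0.005]
contact_force: [1.0, 0.4, -0.4]
grip_width: 0.93
grasp_force: 0.0
```

Run:
```python
from h import *
s=sense();print(s['t'],s['position'],s['tool_rot'],s['joint_positions'])
C=cam('wrist');im,D=snapshot('wrist');np.savez('w1.npz',im=im,D=D,K=C[0],R=C[1],t=C[2]);save('w1',im)
```

```text
7.775 [601.00930302  31.12774611 253.1891932 ] [2.05611166 2.36757009 0.00546201] [-1.44675459e-01  4.75043036e-01  1.16338199e+00 -2.16181512e-04
  1.49638030e+00 -2.85242251e-01]
```

View pics/w1.png

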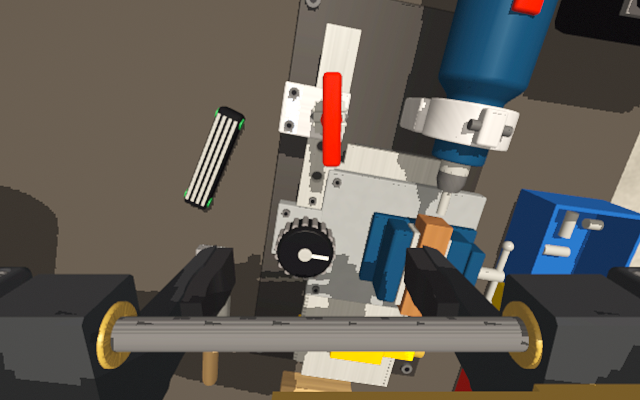

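The tee bar, at (332,118), is now turned to lie along the slide. The knob is at (304,247). Next I measure the tee's height and angle, and the knob.

Run:
```python
from h import *
f=np.load('w1.npz');im,D=f['im'],f['D'];C=(f['K'],f['R'],f['t']);P=cloud(C,D);Z=P[...,2]
H,S,V=[cv2.cvtColor(im,cv2.COLOR_RGB2HSV)[...,i].astype(int) for i in range(3)]
def box(m,a):
    r=np.zeros_like(m);r[a[1]:a[3],a[0]:a[2]]=1;return m&r
q=P[box(((H<8)|(H>172))&(S>150)&(V>70)&(D>0),(310,60,350,175))];t=q[q[:,2]>136]
print('tee top z',np.median(q[:,2]),len(t),cv2.minAreaRect(t[:,:2].astype(np.float32)))
d=t[:,:2]-t[:,:2].mean(0);w,E=np.linalg.eigh(np.cov(d.T));print('bar deg',np.degrees(np.arctan2(E[1,1],E[0,1])))
k=box((D>0)&(Z>97)&(Z<108),(265,205,345,290));print('knob',k.sum(),cv2.minEnclosingCircle(P[k][:,:2].astype(np.float32)),np.median(P[k],0))
```

```text
tee top z 141.48807396106318 1673 ((601.8751831054688, 92.806640625), (12.47929573059082, 62.214759826660156), 8.196901321411133)
bar deg 98.27083458301938
knob 2594 ((597.3713989257812, -27.908647537231445), 28.192018508911133) [596.98735619 -24.5515627  104.56898191]
```

Request:
move_arm(moves="0 0 -0.12 -0.007 -0.1 0 1;0 0 -0.12 -0.007 -0.1 0 1;0 0 -0.12 -0.007 -0.1 0 1;0 0 -0.12 -0.007 -0.1 0 1;0 0 -0.12 -0.007 -0.1 0 1;0 0 -0.12 -0.007 -0.1 0 1;0 0 -0.12 -0.007 -0.1 0 1;0 0 -0.12 -0.007 -0.1 0 1;0 0 -0.12 -0.007 -0.1 0 1;0 0 -0.12 -0.007 -0.1 0 1;0 0 -0.12 -0.007 -0.1 0 1;0 0 -0.12 -0.007 -0.062 0 1")

```text
t: 9.32
position: [595.4, -24.5, 248.0]
tool_rot: [-3.062, 0.703, 0.005]
contact_force: [-0.4, 0.2, -0.4]
grip_width: 1.0
grasp_force: 0.0
```

Request:
move_arm(moves="0 0 -0.12 0 0 0 1;0 0 -0.12 0 0 0 1;0 0 -0.12 0 0 0 1;0 0 -0.12 0 0 0 1;0 0 0 0 0 -0.6 1;0 0 0 0 0 -0.6 1;0 0 0 0 0 0 1")

```text
t: 10.2
position: [594.6, -24.3, 186.7]
tool_rot: [2.621, -1.728, -0.01]
contact_force: [0.1, 0.0, 0.8]
grip_width: 1.0
grasp_force: 0.0
```

```bash
cat > st.py <<'E'
from h import *
s=sense();R=cv2.Rodrigues(s['tool_rot'])[0]
print('t',round(s['t'],2),'pos',s['position'].round(2),'yaw',round(np.arctan2(R[1,1],R[0,1]),4),'tz',R[:,2].round(4),'F',s['contact_force'].round(1),'M',s['ft_torque'].round(3),'q',s['joint_positions'].round(3),'w',round(s['grip_width'],3))
E
python3 st.py
```

```text
t 10.2 pos [594.58 -24.28 186.7 ] yaw -2.7364 tz [-0.0067  0.0017 -1.    ] F [0.1 0.  0.8] M [0.12  0.083 0.01 ] q [-0.24   0.521  1.283  0.     1.345  2.497] w 1.0
```

Request:
move_arm(moves="0 0 0 0.044 -0.054 0 1;0 0 0 0 0 -0.7 1;0 0 0 0 0 -0.6 1;0 0 0 0 0 -0.3 1;0 0 0 0 0 -0.1 1;0 0 0 0 0 0 1")

```text
t: 10.95
position: [598.5, -28.0, 105.6]
tool_rot: [-2.622, 1.73, -0.002]
contact_force: [0.3, 0.6, -0.2]
grip_width: 0.999
grasp_force: 0.0
```

```bash
python3 st.py
```

```text
t 10.95 pos [598.51 -27.98 105.59] yaw -2.737 tz [ 1.4e-03 -3.0e-04 -1.0e+00] F [ 0.3  0.6 -0.2] M [0.056 0.111 0.006] q [-0.244  0.611  1.377  0.     1.152  2.493] w 0.999
```

Request:
move_arm(moves="0 0 0 -0.03 0.018 -0.09 1;0 0 0 0 0 0 -1;0 0 0 0 0 0 -1;0 0 0 0 0 0 -1;0 0 0 0 0 0 -1;0 0 0 0 0 0 -1;0 0 0 0 0 0 -1")

```text
t: 11.82
position: [596.9, -26.8, 100.4]
tool_rot: [-2.622, 1.729, -0.001]
contact_force: [3.7, 1.7, -0.4]
grip_width: 0.58
grasp_force: 30.0
```

```bash
python3 st.py
```

```text
t 11.82 pos [596.91 -26.84 100.36] yaw -2.7369 tz [ 1.e-03  1.e-04 -1.e+00] F [ 3.7  1.7 -0.4] M [ 0.354 -0.348  0.071] q [-0.243  0.615  1.387  0.     1.138  2.494] w 0.58
```

Request:
move_arm(moves="0 0 0.05 -0.001 -0.022 0 -1;0 0 0.1 -0.002 -0.045 0 -1;0 0 0.1 -0.002 -0.045 0 -1;0 0 0.1 -0.002 -0.045 0 -1;0 0 0 0 0 0 -1")

```text
t: 12.45
position: [596.5, -34.8, 100.4]
tool_rot: [-2.981, 0.992, -0.001]
contact_force: [3.8, 2.1, -0.8]
grip_width: 0.577
grasp_force: 30.0
```

```bash
python3 st.py
```

```text
t 12.45 pos [596.52 -34.83 100.36] yaw -2.2133 tz [ 9.e-04  0.e+00 -1.e+00] F [ 3.8  2.1 -0.8] M [ 0.289 -0.394  0.137] q [-0.256  0.615  1.387  0.     1.139  1.957] w 0.577
```

Request:
move_arm(moves="0 0 0.1 -0.002 -0.045 0 -1;0 0 0.1 -0.002 -0.045 0 -1;0 0 0.1 -0.002 -0.045 0 -1;0 0 0.1 -0.002 -0.045 0 -1;0 0 0.1 -0.002 -0.045 0 -1;0 0 0.1 -0.002 -0.045 0 -1;0 0 0.1 -0.002 -0.045 0 -1;0 0 0.1 -0.002 -0.045 0 -1;0 0 0.1 -0.002 -0.045 0 -1;0 0 0 0 0 0 -1")

```text
t: 13.7
position: [595.8, -55.4, 100.4]
tool_rot: [2.948, 1.084, 0.002]
contact_force: [5.8, -1.4, -0.5]
grip_width: 0.578
grasp_force: 30.0
```

```bash
python3 st.py
python3 - <<'E'
from h import *
C=cam('wrist');im,D=snapshot('wrist');np.savez('w2.npz',im=im,D=D,K=C[0],R=C[1],t=C[2]);save('w2',im)
E
```

```text
t 13.7 pos [595.77 -55.36 100.39] yaw -0.8661 tz [ 1.3e-03 -5.0e-04 -1.0e+00] F [ 5.8 -1.4 -0.5] M [-0.174 -0.678  0.13 ] q [-0.29   0.616  1.385 -0.     1.139  0.576] w 0.578
```

View pics/w2.png

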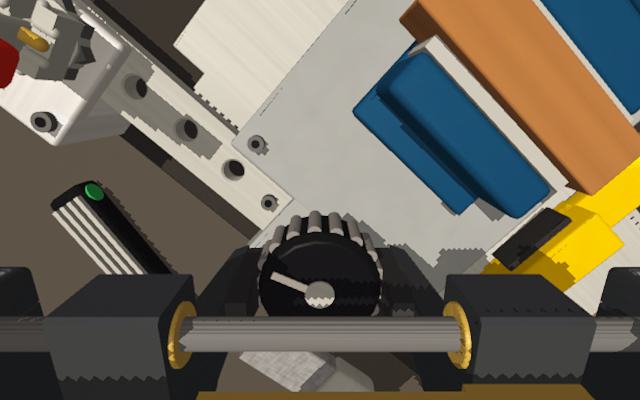

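At 28 mm the picture shows the slide well along, with the buffer at (533,238) still clear of the saddle edge. I'll advance in smaller steps.

Request:
move_arm(moves="0 0 0.1 -0.002 -0.045 0 -1;0 0 0.1 -0.002 -0.045 0 -1;0 0 0.1 -0.002 -0.045 0 -1;0 0 0 0 0 0 -1")

```text
t: 14.25
position: [595.6, -62.2, 100.4]
tool_rot: [2.631, 1.714, 0.002]
contact_force: [5.8, -0.2, -1.6]
grip_width: 0.579
grasp_force: 30.0
```

```bash
python3 st.py
```

```text
t 14.25 pos [595.59 -62.15 100.39] yaw -0.4163 tz [ 1.7e-03 -7.0e-04 -1.0e+00] F [ 5.8 -0.2 -1.6] M [-0.226 -0.797  0.137] q [-0.301  0.617  1.383 -0.     1.139  0.115] w 0.579
```

Request:
move_arm(moves="0 0 0.04 -0.001 -0.018 0 -1;0 0 0.04 -0.001 -0.018 0 -1;0 0 0 0 0 0 -1")

```text
t: 14.62
position: [595.6, -63.9, 100.4]
tool_rot: [2.524, 1.867, 0.002]
contact_force: [5.8, -1.5, -1.9]
grip_width: 0.578
grasp_force: 30.0
```

```bash
python3 st.py
```

```text
t 14.62 pos [595.57 -63.91 100.39] yaw -0.2972 tz [ 1.8e-03 -8.0e-04 -1.0e+00] F [ 5.8 -1.5 -1.9] M [-0.221 -0.872  0.063] q [-0.304  0.617  1.383 -0.     1.139 -0.007] w 0.578
```

Request:
move_arm(moves="0 0 0.02 0 -0.009 0 -1;0 0 0.02 0 -0.009 0 -1;0 0 0 0 0 0 -1")

```text
t: 15.0
position: [595.5, -64.8, 100.4]
tool_rot: [2.468, 1.941, 0.001]
contact_force: [6.9, -0.2, -2.0]
grip_width: 0.581
grasp_force: 30.0
```

```bash
python3 st.py
```

```text
t 15.0 pos [595.55 -64.81 100.39] yaw -0.2377 tz [ 1.8e-03 -8.0e-04 -1.0e+00] F [ 6.9 -0.2 -2. ] M [-0.203 -0.838  0.034] q [-0.306  0.617  1.383 -0.     1.14  -0.068] w 0.581
```

Request:
move_arm(moves="0 0 0.02 0 -0.009 0 -1;0 0 0.02 0 -0.009 0 -1;0 0 0 0 0 0 -1")

```text
t: 15.38
position: [595.5, -65.7, 100.4]
tool_rot: [2.408, 2.015, 0.001]
contact_force: [6.4, -1.0, -2.2]
grip_width: 0.577
grasp_force: 30.0
```

```bash
python3 st.py
```

```text
t 15.38 pos [595.53 -65.69 100.38] yaw -0.1777 tz [ 1.7e-03 -8.0e-04 -1.0e+00] F [ 6.4 -1.  -2.2] M [-0.248 -0.824  0.024] q [-0.307  0.617  1.382 -0.     1.14  -0.129] w 0.577
```

Request:
move_arm(moves="0 0 0.02 0 -0.009 0 -1;0 0 0.02 0 -0.009 0 -1")

```text
t: 15.62
position: [595.5, -66.6, 100.4]
tool_rot: [2.347, 2.086, 0.001]
contact_force: [6.3, -0.2, -1.5]
grip_width: 0.576
grasp_force: 30.0
```

```bash
python3 st.py
```

```text
t 15.62 pos [595.52 -66.59 100.38] yaw -0.1172 tz [ 1.7e-03 -7.0e-04 -1.0e+00] F [ 6.3 -0.2 -1.5] M [-0.163 -0.817 -0.101] q [-0.309  0.618  1.382 -0.     1.14  -0.191] w 0.576
```

Request:
move_arm(moves="0 0 0.02 0 -0.009 0 -1;0 0 0.02 0 -0.009 0 -1")

```text
t: 15.88
position: [595.5, -67.5, 100.4]
tool_rot: [2.283, 2.156, 0.001]
contact_force: [5.9, -0.2, -2.4]
grip_width: 0.579
grasp_force: 30.0
```

```bash
python3 st.py
```

```text
t 15.88 pos [595.51 -67.48 100.39] yaw -0.0574 tz [ 1.7e-03 -6.0e-04 -1.0e+00] F [ 5.9 -0.2 -2.4] M [-0.165 -0.81  -0.22 ] q [-0.31   0.618  1.382 -0.     1.14  -0.253] w 0.579
```

Run:
```python
from h import *
C=cam('wrist');im,D=snapshot('wrist');np.savez('w3.npz',im=im,D=D,K=C[0],R=C[1],t=C[2]);save('w3',im)
```

```text
(no output)
```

View pics/w3.png

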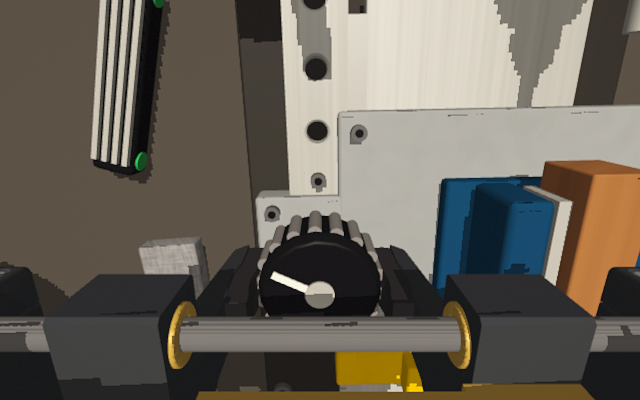

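The mark on the knob sits at the same angle to the gripper as before, at (290,283), so the grip hasn't slipped. The stop is hidden behind the gripper. One more half step will show whether the torque keeps rising.

Request:
move_arm(moves="0 0 0.02 0 -0.009 0 -1;0 0 0 0 0 0 -1;0 0 0 0 0 0 -1")

```text
t: 16.3
position: [595.5, -67.9, 100.4]
tool_rot: [2.251, 2.189, 0.001]
contact_force: [5.6, -1.0, -1.1]
grip_width: 0.58
grasp_force: 30.0
```

```bash
python3 st.py
python3 - <<'E'
from h import *
for n,a in(('side',(265,150,335,220)),('top',(300,120,385,195))):
    C=cam(n);im,D=snapshot(n);np.savez(n+'1.npz',im=im,D=D)
    if n=='side': cv2.imwrite('pics/side_c.png',cv2.resize(im[a[1]:a[3],a[0]:a[2],::-1],None,fx=8,fy=8,interpolation=cv2.INTER_CUBIC))
E
```

```text
t 16.3 pos [595.5  -67.91 100.39] yaw -0.0282 tz [ 1.7e-03 -6.0e-04 -1.0e+00] F [ 5.6 -1.  -1.1] M [-0.182 -0.806 -0.151] q [-0.311  0.618  1.382 -0.     1.14  -0.283] w 0.58
```

View pics/side_c.png

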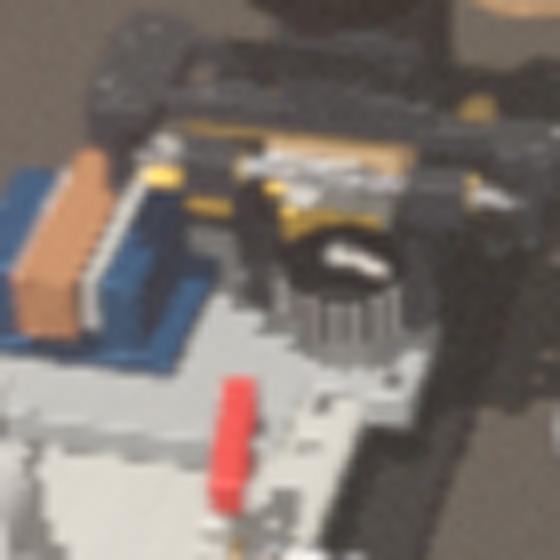

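Request:
move_arm(moves="0 0 0.02 0 -0.009 0 -1;0 0 0.01 0 -0.004 0 -1")

```text
t: 16.65
position: [595.5, -68.5, 100.4]
tool_rot: [2.202, 2.239, 0.001]
contact_force: [5.3, -0.7, -1.4]
grip_width: 0.578
grasp_force: 30.0
```

```bash
python3 st.py
```

```text
t 16.65 pos [595.5  -68.52 100.39] yaw 0.0169 tz [ 1.7e-03 -4.0e-04 -1.0e+00] F [ 5.3 -0.7 -1.4] M [-0.168 -0.82  -0.483] q [-0.312  0.618  1.382  0.     1.141 -0.329] w 0.578
```

Contact with the buffer is clear: the torque has jumped to -0.48 N m. I'll ease back a little before letting go.

Request:
move_arm(moves="0 0 0 0 0 0 -1;0 0 -0.01 0 0.004 0 -1;0 0 -0.01 0 0.005 0 -1;0 0 0 0 0 0 -1")

```text
t: 17.15
position: [595.5, -68.1, 100.4]
tool_rot: [2.235, 2.205, 0.001]
contact_force: [5.6, -0.7, -1.2]
grip_width: 0.582
grasp_force: 30.0
```

```bash
python3 st.py
```

```text
t 17.15 pos [595.5  -68.1  100.38] yaw -0.0134 tz [ 1.6e-03 -7.0e-04 -1.0e+00] F [ 5.6 -0.7 -1.2] M [-0.186 -0.822 -0.257] q [-0.311  0.618  1.382 -0.     1.14  -0.298] w 0.582
```

Request:
move_arm(moves="0 0 0 0 0 0 0.6;0 0 0 0 0 0 0.8;0 0 0 0 0 0 0.8;0 0 0 0 0 0 0.8;0 0 0 0 0 0.2 0.8;0 0 0 0 0 0.8 0.8;0 0 0 0 0 0.9 0.8;0 0 0 0.2 0.6 0.9 0.8;0 0 0 0.2 0.6 0.3 0.8;0 0 0 0 0.6 0 0.8;0 0 0 0 0 0 0.8")

```text
t: 18.52
position: [614.7, 23.8, 256.1]
tool_rot: [2.226, 2.216, 0.001]
contact_force: [-0.1, -0.4, -0.6]
grip_width: 0.899
grasp_force: 0.0
```

```bash
python3 st.py
python3 - <<'E'
from h import *
C=cam('wrist');im,D=snapshot('wrist');np.savez('w4.npz',im=im,D=D,K=C[0],R=C[1],t=C[2]);save('w4',im)
E
```

```text
t 18.52 pos [614.68  23.76 256.09] yaw -0.0046 tz [ 7.e-04 -0.e+00 -1.e+00] F [-0.1 -0.4 -0.6] M [-0.036  0.023 -0.001] q [-0.154  0.5    1.112  0.     1.529 -0.149] w 0.899
```

View pics/w4.png

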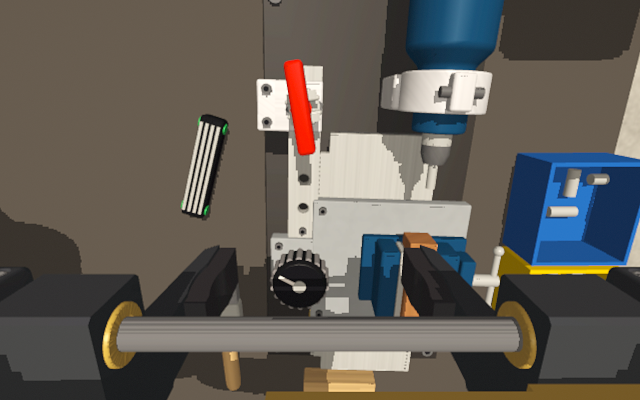

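The tee at (299,107) is still parked and the knob is at (299,283). The stop is hidden by the gripper, so I'll shift the camera towards it.

Request:
move_arm(moves="0 0 0 0 -0.8 0 0.8;0 0 0 0 -0.8 0 0.8;0 0 0 0 -0.8 0 0.8;0 0 0 0 -0.8 0 0.8;0 0 0 0 0 0 0.8;0 0 0 0 0 0 0.8")

```text
t: 19.32
position: [614.6, -138.1, 255.3]
tool_rot: [-2.23, -2.212, -0.0]
contact_force: [0.4, 0.0, -0.2]
grip_width: 0.9
grasp_force: 0.0
```

```bash
python3 st.py
python3 - <<'E'
from h import *
C=cam('wrist');im,D=snapshot('wrist');save('w5',im)
P=cloud(C,D);Z=P[...,2]
H,S,V=[cv2.cvtColor(im,cv2.COLOR_RGB2HSV)[...,i].astype(int) for i in range(3)]
ys=(H>20)&(H<33)&(S>150)&(V>60)&(D>0)&(Z>60);sp=(D>0)&(abs(Z-58)<2.5)&(S<60)&(V>90);bl=(D>0)&(V<50)&(Z>45)&(Z<66)
g=lambda m,x,f:(lambda a:round(f(a),1) if len(a) else None)(P[m&(abs(P[...,0]-x)<3)][:,1])
for x in range(610,700,10):print(x,'saddle',g(sp&(P[...,1]>-142),x,np.min),'yellow',g(ys,x,np.max),'buf',g(bl&(P[...,1]<-125)&(P[...,1]>-150),x,np.max))
q=P[((H<8)|(H>172))&(S>150)&(D>0)&(Z>125)&(Z<150)&(P[...,0]<640)];print(len(q),np.median(q,0) if len(q) else '')
E
```

```text
t 19.32 pos [ 614.64 -138.07  255.29] yaw -0.0078 tz [-2.e-04  3.e-04 -1.e+00] F [ 0.4  0.  -0.2] M [-0.091  0.04   0.026] q [-0.409  0.528  1.065  0.     1.549 -0.401] w 0.9
610 saddle -138.3 yellow None buf -128.1
620 saddle -138.2 yellow None buf None
630 saddle -138.5 yellow None buf None
640 saddle -139.9 yellow -149.6 buf None
650 saddle -139.6 yellow -145.3 buf -141.4
660 saddle -139.5 yellow -108.0 buf -140.1
670 saddle -139.7 yellow -144.4 buf -140.5
680 saddle -139.8 yellow -144.5 buf -141.0
690 saddle -140.9 yellow -142.4 buf -141.4
0
```

View pics/w5.png

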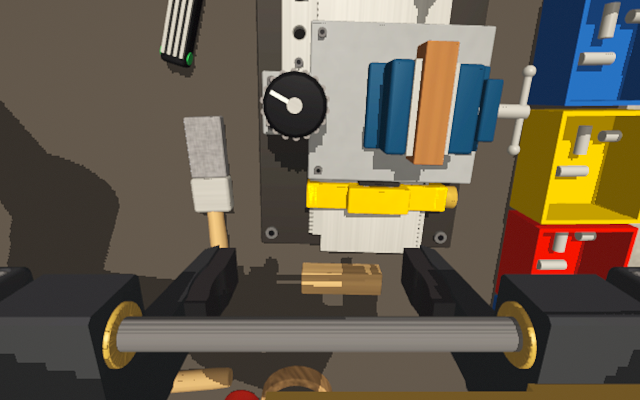

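The saddle edge at (385,182) sits against the black buffer at (378,184), pressed in about 1 mm. The tee is parked and the gripper is clear, so I'm handing in.

```bash
python3 -c "
from station import close_job
print(close_job())"
```

```text
the job is handed in; nothing more can be done
None
```

I parked the index plunger in its rest notch (handle turned about -90°, about 9 mm up) and wound the slide back about 40 mm until it rested lightly on the stop block, with the buffer pressed in about 1 mm. I then handed the job in with the gripper clear; no verdict came back.

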